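Take the pot off the hotplate and turn the heat down to the tab

ROBOT

A 7-joint arm with a two-finger parallel gripper is mounted at the origin on the work surface. World frame = base frame: x ahead of the robot, y to its left, z up, the work surface at z = 0. Lengths are in m, angles in rad, forces in N, time in s.
With the tool pointing down it reaches from about 0.425 to 0.875 m from the base axis. Payload 4.7 kg.
Tool frame: the origin (TCP) lies between the finger pads; the fingertips stand 14 mm ahead of it and the grasp point (between the pads) lies 5 mm behind it; z points along the fingers, y is the line along which they close (so a half turn about z gives the same grasp; the last joint's range is limited). The gripper opens to 87 mm and grips with 3 to 60 N. Pads are 19 mm wide; open, the fingers measure 117 mm over their backs; the gripper's body (75 mm by 190 mm) begins 51 mm behind the grasp point.
Start: joints at [-1.244, 0.321, -0.07, 1.45, 0.023, 1.371, -0.057], TCP at [0.2, 0.618, 0.237] pointing down, gripper open.
Joint ranges: [-2.86, 2.86], [-0.3, 2.09], [-1.38, 1.24], [0.06, 2.45], [-1.56, 4.7], [0.09, 2.05], [-2.69, 2.69]. Speed limits (rad/s): [2.57, 2.57, 3.14, 3.14, 3.14, 3.14, 3.14].

INTERFACE

Orientations are given as a rotation vector (axis times angle).
In Python, from bench import ctrl gives the robot as it stands.
- The arm moves only by the shell command python3 -m inch 'ROWS' [OPENING] [FORCE]. ROWS is JSON, a list of rows, each a list of 6 numbers: the shift along the world's x, y, z in mm, then the turn, a rotation vector about the world's x, y, z in degrees. In form: [[tx, ty, tz, rx, ry, rz], ...]. A call has 1 to 20 rows; each row is the pose to reach, as a shift and turn from the pose commanded when the call began; what a row does not reach only later rows make up. A row lasts 1/8 s, in which the tool goes at most 62.5 mm and 10.7 degrees, less where a joint would pass 70% of its speed; a pose out of reach is approached as far as the arm can. A call with a gripper value outside its range is refused whole. OPENING is the finger opening in mm, from 0 to 87, set as the call begins (- or left out, the last holds). The fingers move at their own pace and stop on an object; FORCE is the grip in N (left out, the last holds). Time passes only in rows, so rows that repeat a pose let the fingers close. It gives the time, the measured TCP pose, the force, the opening and the grip force at its end, in the units of the state.
- ctrl.get_state(): the state, without advancing time (a new reading comes with each control period).
- ctrl.get_image(name): name is "side" or "top" or "wrist"; returns (picture, depth): 400x640x3 uint8, red, green, blue; 400x640 float32, m along the optical axis (not along the pixel's ray), 0 where there is no reading.
- ctrl.camera_params(name): a dict with "mtx" (3x3 intrinsics, pixels), "dist_coeffs" ([k1, k2, p1, p2, k3] as OpenCV has them; the pictures are not rectified), "T" (4x4, takes a point from camera to world coordinates). Camera axes: x right, y down, z forward; pixel columns grow to the right and rows downward; lengths in m; the calibration is good to about 2 mm. A picture is of the moment at which its call begins: read the wrist's pose just before it. camera_params takes no time and is no camera call; for the wrist camera it gives the pose at the moment of the call.
- ctrl.close_job(): hands the job in; it is judged then, once.
The state is a dict: "time": time; "joint_positions": joint angles; "qd": joint speeds; "joint_torque": joint torques, N m; "position": TCP position; "tool_rot": TCP orientation; "ft_force": force on the tool from outside, world axes, zero at the start; "torque": the same for the moment, N m; "grip_width": opening from 0.0 (shut) to 1.0 (fully open); "grip_force": force on a finger pad.
Only numpy, scipy, OpenCV 4.12 (cv2) and the standard library are available. Lean on these libraries where they do the work, as an engineer would, in place of code of your own. Each camera call takes 0.05 s, during which the arm holds its last target. There are 200 camera calls.

TASK

The warming is finished: first lift the lidded steel pot off the hotplate by its arched handle, keep it upright, and set it down without dropping it, wholly on the round cork rest. Then turn the hotplate's large heat knob until its pointer lines up with the dark metal tab on its scale. Leave the tab, the small stirrer knob and the other things on the bench as they are.

Things in the scene. Friction and masses are not known exactly. Their poses are not given: they have to be found in the camera images.
- hotplate: White laboratory hotplate, fixed, 190 mm (x) by 310 mm (y), deck at z 78 mm. Origin: centre of its underside, at bench level. Its pale round plate (150 mm diameter, centre x 0, y +60 mm) has its surface at z 92 mm. The control deck is the -y end: heat knob at x -35, y -90 mm, small round stirrer knob (26 mm diameter, 19 mm high) at x +62, y -110 mm.
- pot: Steel pot, lid fixed on: 90 mm diameter (lid 96), lid top at z 95 mm, 0.35 to 0.65 kg, loose, standing on the hot plate at any yaw up to 0.95 rad. Origin: centre of its underside, z up. A rigid arched handle over the lid: two thin straps at y +40 and -40 mm carry a straight bar along the pot's y.
- pot_grip (a point): Centre of the pot's handle bar, 147 mm above its underside; axes as the pot. The black bar is 84 mm long (y), 14 mm wide (x), 12 mm thick, with 46 mm of free space between it and the lid: pinch it from above, closing along x.
- cork_top (a point): Centre of the top face of the round cork rest: disc of 130 mm diameter, 12 mm thick, fixed on the bench to the left or right of the hotplate. (On the other side lies a square white tile, 120 mm, 10 mm thick, which is not the rest.)
- heat (a joint): Angle of the large heat knob (rad), 0 to 4.71, grows clockwise seen from above; its pointer lies at heading 2.356 minus this value in the hotplate's frame (counted from +x towards +y). Light friction (0.05 N m): it stays where it is left.
- heat_grip (a point): On the heat knob's vertical axis, 34 mm above the deck: the height to grip. Black knob: round skirt, 48 mm diameter, up to 12 mm above the deck; on it a straight wing grip 44 mm long, 14 mm wide, up to 42 mm above the deck. Site x runs along the wing towards the pointer (white line on that half of the wing), z up.
- heat_tip (a point): Tip of the heat knob's pointer, a small nose on the skirt: 33 mm from the knob's axis, 6 mm above the deck.
- mark (a joint): Angle of the dark metal tab on the scale (rad), same zero and sense as the heat knob: the pointer is on the tab when both values are equal. Differs from run to run, always lower than the knob's starting value (by 0.7 to 2.7 rad). The tab is very stiff (2 N m).
- mark_tip (a point): Inner end of the tab: 33 mm from the knob's axis, 6 mm above the deck, so that it coincides with point heat_tip when the knob is set. The tab is a flat dark steel bar 22 mm long (radial, 34 to 56 mm from the axis), 8 mm wide, rising 5 mm above the deck.
- stir_mark (a point): Line on the rim of the small round stirrer knob, 13 mm from its axis, on its top (19 mm above the deck). Not to be turned.
- pen: Blue flat marker pen lying on the bench, about 130 by 20 by 14 mm; leave it.
- driver: Screwdriver lying on the bench, 170 mm; leave it.
- bottle: Amber glass bottle standing, 56 mm diameter, 110 mm high; leave it.
- post: Aluminium optical post standing, foot 44 mm diameter, 110 mm high; leave it.
- lens_ring: Black ring lying flat, 50 mm diameter, 12 mm high; leave it.
- lens_cap: Grey disc 40 mm diameter, 12 mm high; leave it.

How it is judged:
By the outcome, as a careful person would: the job done as asked, in the order asked, and still so for the second after the job is handed in, with the robot touching nothing.
It also fails if it takes over 72 s, if anything falls off the work surface, if the arm or the gripper's body presses on something with over 40 N, if the wrist force passes 120 N, or if a joint passes its speed limit or range.

## Working session

There is one attempt and no reset: what is moved stays moved. The work goes in short steps, Python scripts to look and compute and a shell command to move; the robot and the scene stay as the last step left them, time stands still between calls to the robot, and variables do not carry over. Pictures are saved under pics/ and viewed, at most 10 in all, crops included, and the job is handed in when it is done.

```bash
ls; mkdir -p pics; cat > h.py <<'E'
import numpy as np, cv2
from bench import ctrl
def grab(n):
    p=ctrl.camera_params(n); im,d=ctrl.get_image(n)
    np.savez('/tmp/'+n,im=im,d=d,K=p['mtx'],D=p['dist_coeffs'],T=p['T']); return im,d
def world(n):
    """per-pixel world xyz"""
    z=np.load('/tmp/'+n+'.npz'); d=z['d']; h,w=d.shape
    u,v=np.meshgrid(np.arange(w),np.arange(h))
    r=cv2.undistortPoints(np.stack([u,v],-1).reshape(-1,1,2).astype(float),z['K'],np.array(z['D'])).reshape(h,w,2)
    P=np.dstack([r*d[...,None],d]); W=P@z['T'][:3,:3].T+z['T'][:3,3]; W[d==0]=np.nan
    return z['im'],W
def ray(n,px,zp):
    z=np.load('/tmp/'+n+'.npz')
    r=cv2.undistortPoints(np.array(px,float).reshape(-1,1,2),z['K'],np.array(z['D'])).reshape(-1,2)
    g=np.c_[r,np.ones(len(r))]@z['T'][:3,:3].T; o=z['T'][:3,3]
    return o+g*((zp-o[2])/g[:,2])[:,None]
E
python3 - <<'E'
from h import *
for n in('top','side'):
    im,d=grab(n); cv2.imwrite(f'pics/{n}0.png',im[...,::-1]); print(n,np.load(f'/tmp/{n}.npz')['T'].round(3).tolist())
s=ctrl.get_state(); print(s)
E
```

```text
pics
top [[0.003, -0.995, 0.103, 0.423], [-1.0, -0.004, -0.003, 0.018], [0.003, -0.103, -0.995, 1.511], [0.0, 0.0, 0.0, 1.0]]
side [[0.843, -0.349, 0.408, 0.129], [-0.537, -0.516, 0.667, -0.762], [-0.023, -0.782, -0.623, 0.872], [0.0, 0.0, 0.0, 1.0]]
{'time': 0.1, 'joint_positions': array([-1.24388575,  0.32176601, -0.07007081,  1.45156319,  0.02263323,
        1.37081103, -0.05689492]), 'qd': array([-8.97960529e-04, -1.32084986e-03, -6.91548126e-04, -4.18807463e-03,
       -6.15227295e-04,  1.13737389e-03,  1.45900424e-05]), 'joint_torque': array([ 1.26515415e-04, -4.92570305e+01, -4.05774051e-01, -3.13397133e+01,
       -6.42752764e-02,  3.95517773e-02,  6.82305608e-05]), 'position': array([0.19994385, 0.61797927, 0.23555453]), 'tool_rot': array([-4.89296949e-01, -3.10310819e+00,  2.75725824e-03]), 'ft_force': array([ 0.2031322 , -0.20058209, -1.31696954]), 'torque': array([-0.02297295,  0.00714002, -0.0217832 ]), 'grip_force': 0.0, 'grip_width': 0.9996081969936442}
```

View pics/top0.png

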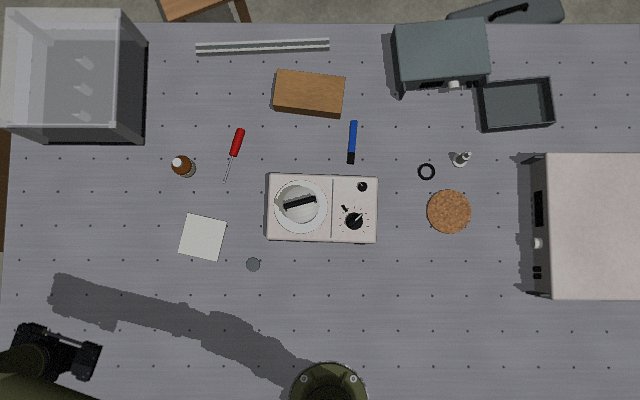

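The top view shows the hotplate at (322,208) with the pot on its plate at (300,203), the heat knob at (354,220) and the stirrer knob at (362,187). The tab looks to be near (344,208). The cork is on the right at (448,211) and the tile on the left at (202,237).

```bash
python3 - <<'E'
from h import *
im,W=world('top')
Z=W[...,2]
def stat(name,m):
    P=W[m]; print(name,m.sum(),np.nanmedian(P,0).round(4),np.nanmean(P,0).round(4))
    return P
u,v=np.meshgrid(np.arange(640),np.arange(400))
box=lambda a,b,c,d:(u>=a)&(u<=b)&(v>=c)&(v<=d)
g=im.astype(int); 
# cork
hsv=cv2.cvtColor(im,cv2.COLOR_RGB2HSV)
m=box(420,480,182,240)&(hsv[...,1]>90); P=stat('cork',m)
(c,r)=cv2.minEnclosingCircle(P[:,:2].astype(np.float32)); print(c,r)
# hotplate deck
m=box(255,390,165,250)&(Z>.07)&(Z<.086); P=stat('deck',m); print(cv2.minAreaRect(P[:,:2].astype(np.float32)))
# bar
m=box(255,345,165,250)&(Z>.215); P=stat('bar',m); print(cv2.minAreaRect(P[:,:2].astype(np.float32)))
m=box(255,345,165,250)&(Z>.17)&(Z<.2); P=stat('lid',m); print(cv2.minEnclosingCircle(P[:,:2].astype(np.float32)))
m=box(340,372,200,240)&(Z>.105); P=stat('wing',m); print(cv2.minAreaRect(P[:,:2].astype(np.float32)))
cv2.imwrite('pics/c1.png',cv2.resize(im[165:250,255:390,::-1],None,fx=5.5,fy=5.5,interpolation=cv2.INTER_CUBIC))
E
```

```text
cork 1517 [ 0.5423 -0.3522  0.0128] [ 0.5421 -0.3521  0.0128]
(0.5435407161712646, -0.3530132472515106) 0.06558038294315338
deck 4728 [ 0.5448 -0.0213  0.0782] [ 0.5443 -0.0039  0.0782]
((0.5466077923774719, 0.01827681064605713), (0.3094070255756378, 0.18992659449577332), 88.05288696289062)
bar 200 [0.5451 0.0751 0.2449] [0.5452 0.0742 0.2447]
((0.5457492470741272, 0.07442227005958557), (0.014192606322467327, 0.08362645655870438), 15.63192081451416)
lid 838 [0.5383 0.073  0.1827] [0.5436 0.0735 0.1826]
((0.5457404851913452, 0.07432682067155838), 0.04787207394838333)
wing 82 [ 0.5085 -0.069   0.1205] [ 0.5079 -0.0697  0.1204]
((0.5079871416091919, -0.06961634755134583), (0.013431175611913204, 0.04227767139673233), 44.979129791259766)
```

View pics/c1.png

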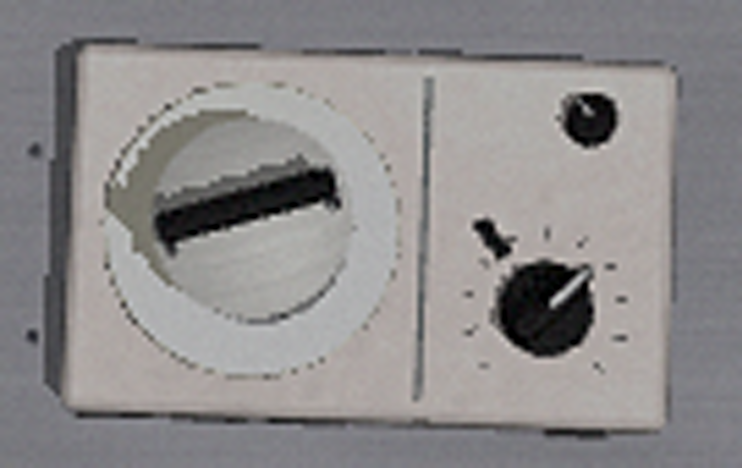

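View pics/side0.png

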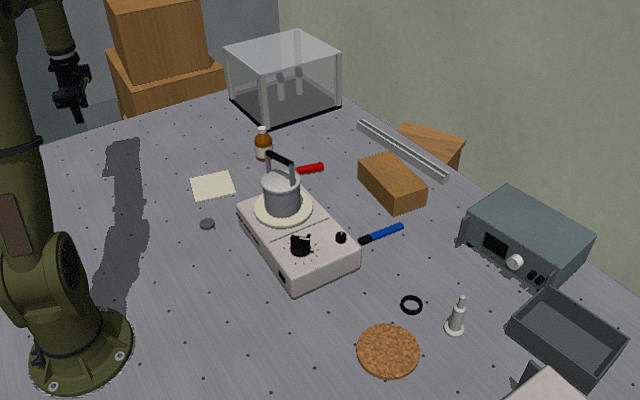

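The bar's centre is at (0.546, 0.074) with its top at 0.245, and it closes along heading 15.6°. The lid and deck heights agree with the given sizes. The tool's y heading is now 72.1°, so I'll turn it −56.5° on the way to a point above the bar.

```bash
python3 -m inch '[[10,-20,30,0,0,-2],[30,-50,60,0,0,-6],[57,-90,75,0,0,-12],[85,-135,75,0,0,-18],[114,-180,75,0,0,-24],[143,-225,75,0,0,-30],[172,-270,75,0,0,-36],[200,-315,75,0,0,-42],[229,-360,75,0,0,-47],[258,-405,75,0,0,-52],[286,-450,75,0,0,-55],[312,-490,75,0,0,-56.5],[332,-521,75,0,0,-56.5],[343,-539,75,0,0,-56.5],[346,-544,75,0,0,-56.5],[346,-544,75,0,0,-56.5],[346,-544,75,0,0,-56.5]]' 80 40
python3 - <<'E'
from h import *
im,d=grab('wrist'); cv2.imwrite('pics/w1.png',im[...,::-1])
s=ctrl.get_state(); print(s['position'],s['tool_rot'],s['ft_force'],s['joint_positions'])
im,W=world('wrist'); m=(W[...,2]>.225)&(W[...,2]<.26); P=W[m]; print(np.median(P,0),cv2.minAreaRect(P[:,:2].astype(np.float32)))
E
```

```text
time: 2.22
position: [0.5455, 0.0759, 0.3114]
tool_rot: [-1.897, -2.504, -0.0]
ft_force: [-0.2, 0.1, -0.3]
grip_width: 0.917
grip_force: 0.0
[0.54559814 0.07583542 0.3115501 ] [-1.89691264e+00 -2.50371412e+00 -4.12377555e-04] [0.86196638 0.32118965 0.69278909] [-0.64729671  0.07963498  0.4945784   1.59829825 -0.03844742  1.47335504
  0.12375473]
[0.54710817 0.07999555 0.24451289] ((0.5484322905540466, 0.07558682560920715), (0.014021665789186954, 0.08190148323774338), 15.59606647491455)
```

View pics/w1.png

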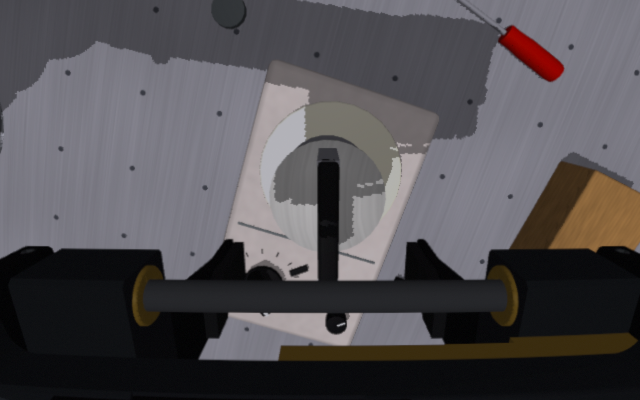

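The bar runs straight down the picture at column 328, centred between the fingers, and its angle is confirmed at 15.6°. I'll descend 77 mm and close.

```bash
python3 -m inch '[[1,0,-15,0,0,0],[1,0,-40,0,0,0],[1,0,-60,0,0,0],[1,0,-72,0,0,0],[1,0,-77,0,0,0],[1,0,-77,0,0,0]]'; python3 -m inch '[[0,0,0,0,0,0],[0,0,0,0,0,0],[0,0,0,0,0,0],[0,0,0,0,0,0],[0,0,0,0,0,0],[0,0,0,0,0,0],[0,0,0,0,0,0],[0,0,0,0,0,0]]' 0 45
```

```text
time: 3.02
position: [0.5471, 0.0746, 0.2346]
tool_rot: [1.9, 2.502, 0.0]
ft_force: [0.2, 0.2, -0.6]
grip_width: 0.92
grip_force: 0.0
time: 4.03
position: [0.5473, 0.0746, 0.2346]
tool_rot: [1.899, 2.502, 0.001]
ft_force: [1.1, 0.6, -0.8]
grip_width: 0.151
grip_force: 45.0
```

```bash
python3 -m inch '[[0,0,5,0,0,0],[0,0,12,0,0,0],[0,0,22,0,0,0],[0,0,34,0,0,0],[0,0,46,0,0,0],[0,0,58,0,0,0],[0,0,66,0,0,0],[0,0,70,0,0,0],[0,0,70,0,0,0],[0,0,70,0,0,0]]'
python3 - <<'E'
from h import *
s=ctrl.get_state();print(s['joint_positions'],s['position'],s['torque'],s['grip_width'])
E
```

```text
time: 5.28
position: [0.5468, 0.0744, 0.3041]
tool_rot: [-1.9, -2.502, 0.001]
ft_force: [-0.5, 0.1, -4.4]
grip_width: 0.154
grip_force: 45.0
[-0.64527214  0.08460583  0.49648553  1.60830007 -0.0403328   1.45974743
  0.12610937] [0.54681374 0.07444537 0.30409626] [-0.02588658  0.01604221  0.00292098] 0.1538352246065867
```

```bash
python3 -m inch '[[0,-4,0,0,0,0],[0,-13,0,0,0,0],[-1,-27,0,0,0,0],[-1,-46,0,0,0,0],[-1,-70,0,0,0,0],[-1,-97,0,0,0,0],[-1,-126,0,0,0,0],[-2,-156,0,0,0,0],[-2,-188,0,0,0,0],[-2,-220,0,0,0,0],[-2,-252,0,0,0,0],[-3,-284,0,0,0,0],[-3,-314,0,0,0,0],[-3,-342,0,0,0,0],[-3,-368,0,0,0,0],[-3,-390,0,0,0,0],[-3,-408,0,0,0,0],[-3,-420,0,0,0,0],[-3,-426,0,0,0,0],[-3,-427,0,0,0,0]]'; python3 -m inch '[[0,0,0,0,0,0],[0,0,0,0,0,0],[0,0,0,0,0,0]]'
python3 - <<'E'
from h import *
s=ctrl.get_state();print(s['joint_positions'],s['position'],s['torque'],s['grip_width'])
grab('top')
im,W=world('top'); u,v=np.meshgrid(np.arange(640),np.arange(400)); Z=W[...,2]
m=(u>410)&(u<490)&(v>170)&(v<260)&(Z<.03)&(Z>.004); print(m.sum())
im,d=grab('wrist'); cv2.imwrite('pics/w2.png',im[...,::-1])
im,W=world('wrist'); hsv=cv2.cvtColor(im,cv2.COLOR_RGB2HSV); Z=W[...,2]
m=(hsv[...,1]>90)&(abs(Z-.012)<.006); P=W[m]; print(m.sum(),np.median(P,0),cv2.minEnclosingCircle(P[:,:2].astype(np.float32)))
# pot bottom/tilt via lid
m=(abs(Z-.255)<.02); P=W[m]; 
if len(P)>50: c=np.c_[P[:,:2],np.ones(len(P))]; print(len(P),np.linalg.lstsq(c,P[:,2],rcond=None)[0])
E
```

```text
time: 7.78
position: [0.5441, -0.3525, 0.3045]
tool_rot: [-1.9, -2.502, -0.0]
ft_force: [0.2, 1.6, -5.5]
grip_width: 0.156
grip_force: 45.0
time: 8.15
position: [0.5443, -0.352, 0.3046]
tool_rot: [1.899, 2.503, 0.001]
ft_force: [-0.0, -0.2, -6.2]
grip_width: 0.151
grip_force: 45.0
[-0.05287761  0.36022002  0.78910615  1.37306027 -0.25364918  1.51107456
  0.99125519] [ 0.54426104 -0.3520324   0.3046415 ] [-0.07098332  0.01833409 -0.02948821] 0.15141780891911896
1512
3040 [ 0.53864016 -0.31424868  0.01181094] ((0.6513363122940063, -0.2213541567325592), 0.22475497424602509)
10191 [ 0.02206297 -0.06275572  0.2192351 ]
```

View pics/w2.png

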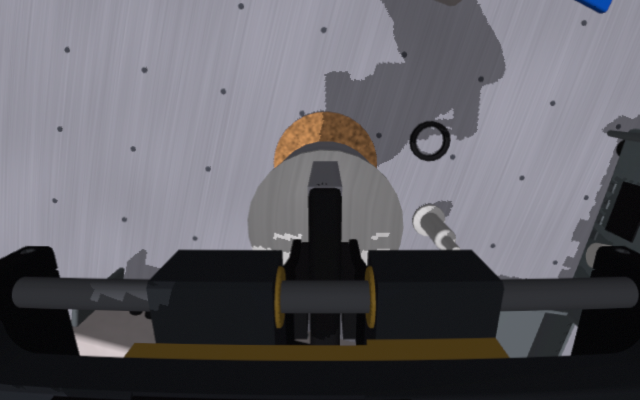

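The wrist view shows the pot hanging level with the cork centred beneath it at (325,140). The ring and post are well clear. I'll lower it, then creep to contact.

```bash
python3 -m inch '[[0,0,-5,0,0,0],[0,0,-16,0,0,0],[0,0,-32,0,0,0],[0,0,-50,0,0,0],[0,0,-70,0,0,0],[0,0,-90,0,0,0],[0,0,-108,0,0,0],[0,0,-124,0,0,0],[0,0,-136,0,0,0],[0,0,-143,0,0,0],[0,0,-146,0,0,0],[0,0,-147,0,0,0],[0,0,-147,0,0,0]]'; python3 -m inch '[[0,0,-1,0,0,0],[0,0,-2,0,0,0],[0,0,-3,0,0,0],[0,0,-3,0,0,0]]'
```

```text
time: 9.88
position: [0.5443, -0.3527, 0.1581]
tool_rot: [1.899, 2.501, 0.0]
ft_force: [-0.3, -0.1, -4.7]
grip_width: 0.157
grip_force: 45.0
time: 10.38
position: [0.5441, -0.3525, 0.1546]
tool_rot: [1.9, 2.502, 0.0]
ft_force: [-0.6, 1.0, -4.4]
grip_width: 0.156
grip_force: 45.0
```

```bash
python3 -m inch '[[0,0,-0.5,0,0,0],[0,0,-1,0,0,0],[0,0,-1,0,0,0]]'; python3 -m inch '[[0,0,-0.5,0,0,0],[0,0,-1,0,0,0],[0,0,-1,0,0,0]]'
```

```text
time: 10.75
position: [0.5445, -0.3526, 0.1545]
tool_rot: [1.899, 2.501, 0.001]
ft_force: [0.2, 1.6, 2.4]
grip_width: 0.151
grip_force: 45.0
time: 11.12
position: [0.5447, -0.3527, 0.1545]
tool_rot: [1.899, 2.501, 0.002]
ft_force: [-1.5, 2.5, 8.3]
grip_width: 0.155
grip_force: 45.0
```

The force reversed at the expected height, so the pot is seated. I'll release and rise.

```bash
python3 -m inch '[[0,0,1,0,0,0],[0,0,1,0,0,0],[0,0,1,0,0,0],[0,0,1,0,0,0],[0,0,1,0,0,0],[0,0,1,0,0,0]]' 60; python3 -m inch '[[0,0,6,0,0,0],[0,0,20,0,0,0],[0,0,45,0,0,0],[0,0,75,0,0,0],[0,0,105,0,0,0],[0,0,125,0,0,0],[0,0,135,0,0,0],[0,0,135,0,0,0]]'
python3 - <<'E'
from h import *
grab('top')
im,W=world('top'); u,v=np.meshgrid(np.arange(640),np.arange(400)); Z=W[...,2]
# knob region, detail now unobstructed by pot
b=(u>335)&(u<375)&(v>195)&(v<240)
g=im.max(2)
m=b&(Z>.105)&(Z<.13); P=W[m]; print('wing',cv2.minAreaRect(P[:,:2].astype(np.float32)))
m=b&(g<70); n,l,st,c=cv2.connectedComponentsWithStats(m.astype(np.uint8)); print(st,c)
s=ctrl.get_state();print(s['joint_positions'],s['position'],s['grip_width'])
E
```

```text
time: 11.88
position: [0.544, -0.3525, 0.1535]
tool_rot: [1.9, 2.502, -0.0]
ft_force: [-0.2, 0.6, 0.6]
grip_width: 0.671
grip_force: 0.0
time: 12.88
position: [0.5441, -0.3526, 0.2889]
tool_rot: [1.9, 2.502, 0.0]
ft_force: [-0.5, -0.0, 0.0]
grip_width: 0.69
grip_force: 0.0
wing ((0.5082520842552185, -0.06985150277614594), (0.013414135202765465, 0.042893096804618835), 44.946006774902344)
[[     0      0    640    400 255744]
 [   341    205      7      7     21]
 [   354    207      1      1      1]
 [   360    209      1      1      1]
 [   346    213     17     17    225]
 [   365    213      2      1      2]
 [   367    219      2      1      2]
 [   340    225      1      1      1]
 [   367    226      2      1      2]
 [   363    231      1      1      1]] [[319.46615756 199.47971018]
 [343.95238095 207.95238095]
 [354.         207.        ]
 [360.         209.        ]
 [353.80444444 220.91555556]
 [365.5        213.        ]
 [367.5        219.        ]
 [340.         225.        ]
 [367.5        226.        ]
 [363.         231.        ]]
[-0.05415978  0.36503418  0.7867823   1.40099749 -0.25655032  1.48087199
  0.99429144] [ 0.5438995  -0.35231942  0.2879829 ] 0.6905501274992382
```

```bash
python3 -m inch '[[-2,10,0,0,0,0],[-6,35,0,0,0,0],[-12,70,0,0,0,0],[-18,110,0,0,0,0],[-24,150,0,0,0,0],[-30,185,0,0,0,0],[-33,205,0,0,0,0],[-34,212,0,0,0,0],[-34,212,0,0,0,0],[-34,212,0,0,0,0]]'
python3 - <<'E'
from h import *
im,d=grab('wrist'); im,W=world('wrist'); Z=W[...,2]
k=(abs(W[...,0]-.508)<.075)&(abs(W[...,1]+.07)<.075)&(Z<.135)&(Z>.07)
v,u=np.where(k); a,b,c,e=u.min(),u.max(),v.min(),v.max(); print(a,b,c,e)
cv2.imwrite('pics/w3.png',cv2.resize(im[c:e,a:b,::-1],None,fx=3,fy=3,interpolation=cv2.INTER_CUBIC)[:600,:800])
for lo,hi in((.112,.13),(.0815,.0865),):
    m=k&(Z>lo)&(Z<hi)&(im.max(2)<80); P=W[m]; n=len(P); print(lo,n,P.mean(0),cv2.minAreaRect(P[:,:2].astype(np.float32)))
m=k&(abs(Z-.078)<.002); print('deck z',np.median(Z[m]))
m=k&(im.max(2)<80); n,l,st,cc=cv2.connectedComponentsWithStats(m.astype(np.uint8))
for i in range(1,n):
    if st[i,4]>40: P=W[l==i]; print(st[i],np.median(P,0),cv2.minAreaRect(P[:,:2].astype(np.float32)))
E
```

```text
time: 14.18
position: [0.5099, -0.1417, 0.2884]
tool_rot: [1.902, 2.5, -0.001]
ft_force: [0.7, 0.1, 0.5]
grip_width: 0.691
grip_force: 0.0
272 439 12 189
0.112 701 [ 0.5100184  -0.06889444  0.1192942 ] ((0.5116555690765381, -0.07046478986740112), (0.014313879422843456, 0.04363604635000229), 42.45927810668945)
0.0815 191 [ 0.54743755 -0.04430531  0.08303721] ((0.5324872136116028, -0.06270967423915863), (0.07040340453386307, 0.011713044717907906), 51.05099868774414)
deck z 0.07787312432503718
[319  26 116  43 378] [ 0.52682135 -0.0078529   0.07842911] ((0.5250951647758484, -0.007791270036250353), (0.003372322302311659, 0.11538103967905045), 87.9625015258789)
[ 321   83   50   56 1957] [ 0.50987165 -0.06944062  0.09041069] ((0.5123746991157532, -0.07012058794498444), (0.04880426824092865, 0.04889880120754242), 82.47077178955078)
[378  84  24  16 209] [ 0.54766006 -0.04384669  0.08284291] ((0.5481657385826111, -0.04352788254618645), (0.023018797859549522, 0.008094250224530697), 37.07297897338867)
```

View pics/w3.png

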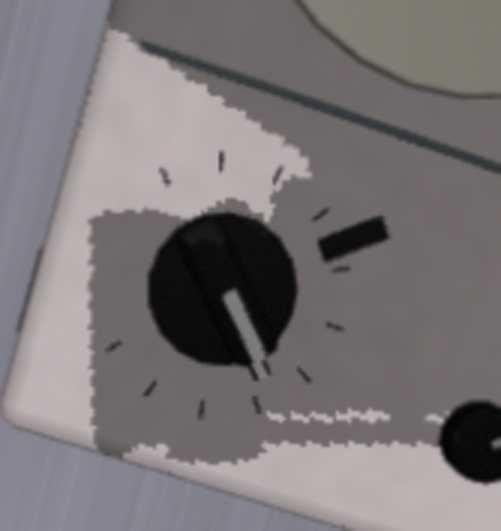

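The crop shows the tab at about (353,239) and the knob at (222,289), with the pointer towards the lower right. The tab's heading is 36.8° and its 45 mm distance from the knob's axis checks out. The wing heads about −45°. I'll go above the knob with the tool y at 44°, descend and grip lightly.

```bash
python3 -m inch '[[0,8,-5,0,0,4],[0,24,-20,0,0,10],[0,42,-45,0,0,18],[0,58,-75,0,0,25],[0,68,-100,0,0,28],[0,71.5,-114,0,0,28.5],[0,71.5,-118,0,0,28.5],[0,71.5,-118,0,0,28.5]]'
python3 -m inch '[[0,0,-12,0,0,0],[0,0,-30,0,0,0],[0,0,-46,0,0,0],[0,0,-57,0,0,0],[0,0,-62,0,0,0],[0,0,-63,0,0,0],[0,0,-63,0,0,0]]'
python3 -m inch '[[0,0,0,0,0,0],[0,0,0,0,0,0],[0,0,0,0,0,0],[0,0,0,0,0,0],[0,0,0,0,0,0],[0,0,0,0,0,0],[0,0,0,0,0,0],[0,0,0,0,0,0]]' 0 15
python3 -c "
from bench import ctrl
print(ctrl.get_state())"
```

```text
time: 15.22
position: [0.5105, -0.07, 0.1711]
tool_rot: [1.228, 2.891, 0.0]
ft_force: [0.2, 0.3, -0.4]
grip_width: 0.687
grip_force: 0.0
time: 16.1
position: [0.5104, -0.0691, 0.1079]
tool_rot: [1.225, 2.892, 0.001]
ft_force: [0.2, -0.2, 0.9]
grip_width: 0.69
grip_force: 0.0
time: 17.1
position: [0.5101, -0.069, 0.1076]
tool_rot: [1.225, 2.893, 0.0]
ft_force: [0.6, 0.1, 0.4]
grip_width: 0.157
grip_force: 15.0
{'time': 17.1, 'joint_positions': array([-0.48028015,  0.15270137,  0.61008648,  1.95747322, -0.10012087,
        1.06069699,  0.942752  ]), 'qd': array([ 0.00129305,  0.00032303, -0.00145003, -0.00048032,  0.00056885,
       -0.000123  , -0.00060899]), 'joint_torque': array([ 1.57901240e-01, -3.00311708e+01,  2.84903347e+00, -2.76070333e+01,
        6.44752756e-02,  7.01467576e-02, -2.40912469e-02]), 'position': array([ 0.51006816, -0.06896535,  0.10760262]), 'tool_rot': array([1.22534685e+00, 2.89270069e+00, 1.60864945e-04]), 'ft_force': array([0.58462719, 0.13730132, 0.38239705]), 'torque': array([ 0.08660129, -0.00671877,  0.02077909]), 'grip_force': 14.99960967572406, 'grip_width': 0.15694780355988563}
```

The knob is gripped with almost no side force, and the tool y heading is 44.1°. I'll turn +82.7°, first half and then the rest.

```bash
python3 -m inch '[[0,0,0,0,0,2],[0,0,0,0,0,6],[0,0,0,0,0,11],[0,0,0,0,0,17],[0,0,0,0,0,23],[0,0,0,0,0,29],[0,0,0,0,0,34],[0,0,0,0,0,38],[0,0,0,0,0,40],[0,0,0,0,0,40]]' - 20
python3 -m inch '[[0,0,0,0,0,2],[0,0,0,0,0,6],[0,0,0,0,0,11],[0,0,0,0,0,17],[0,0,0,0,0,23],[0,0,0,0,0,29],[0,0,0,0,0,34],[0,0,0,0,0,38],[0,0,0,0,0,41],[0,0,0,0,0,42.7],[0,0,0,0,0,42.7],[0,0,0,0,0,42.7]]'
python3 -c "
from bench import ctrl; import numpy as np
s=ctrl.get_state(); r=s['tool_rot']; print(s['joint_positions'],s['torque'],2*np.degrees(np.arctan2(r[1],r[0]))-90)"
```

```text
time: 18.35
position: [0.5099, -0.0693, 0.1076]
tool_rot: [-0.163, -3.137, 0.0]
ft_force: [-1.4, -0.2, 0.8]
grip_width: 0.159
grip_force: 20.0
time: 19.85
position: [0.51, -0.0697, 0.1076]
tool_rot: [0.99, -2.981, 0.001]
ft_force: [-0.3, -4.5, -1.0]
grip_width: 0.162
grip_force: 20.0
[-0.36267163  0.14529166  0.48184611  1.95383577 -0.07604009  1.06000085
  2.36428323] [-0.78507369  0.19646045  0.06627636] -233.24912788731967
```

```bash
python3 -m inch '[[0,0,0,0,0,0],[0,0,0,0,0,0],[0,0,0,0,0,0],[0,0,0,0,0,0],[0,0,0,0,0,0]]' 60; python3 -m inch '[[0,0,10,0,0,0],[0,0,30,0,0,0],[0,0,60,0,0,0],[10,8,95,0,0,0],[25,19,130,0,0,0],[42,32,160,0,0,0],[52,39,175,0,0,0],[56,42,180,0,0,0],[56,42,180,0,0,0],[56,42,180,0,0,0]]'
python3 - <<'E'
from h import *
im,d=grab('wrist'); im,W=world('wrist'); Z=W[...,2]
k=(abs(W[...,0]-.508)<.075)&(abs(W[...,1]+.07)<.075)&(Z<.135)&(Z>.07)
v,u=np.where(k); a,b,c,e=u.min(),u.max(),v.min(),v.max(); print(a,b,c,e)
cv2.imwrite('pics/w4.png',cv2.resize(im[c:e,a:b,::-1],None,fx=3,fy=3,interpolation=cv2.INTER_CUBIC)[:600,:800])
m=k&(Z>.117)&(Z<.13); P=W[m]; print('wing',len(P),cv2.minAreaRect(P[:,:2].astype(np.float32)))
m=k&(im.max(2)<80); n,l,st,cc=cv2.connectedComponentsWithStats(m.astype(np.uint8))
for i in range(1,n):
    if st[i,4]>40: P=W[l==i]; print(st[i],np.median(P,0),cv2.minAreaRect(P[:,:2].astype(np.float32)))
E
```

```text
time: 20.48
position: [0.5101, -0.0689, 0.1076]
tool_rot: [-0.991, 2.981, 0.0]
ft_force: [-1.2, 0.0, -0.6]
grip_width: 0.632
grip_force: 0.0
time: 21.72
position: [0.5653, -0.0276, 0.2868]
tool_rot: [0.989, -2.98, -0.001]
ft_force: [-0.4, -0.1, 1.0]
grip_width: 0.688
grip_force: 0.0
229 418 18 209
wing 799 ((0.5116543173789978, -0.07053617388010025), (0.043143801391124725, 0.01317627914249897), 36.4288215637207)
[ 300   84   49   59 1864] [ 0.51026094 -0.07155489  0.09037255] ((0.5122333765029907, -0.06948955357074738), (0.047736044973134995, 0.04629326984286308), 79.65794372558594)
[320 145   8  22 172] [ 0.54770738 -0.04394482  0.08279106] ((0.5477288365364075, -0.04384927824139595), (0.021183542907238007, 0.006999972276389599), 36.722293853759766)
```

View pics/w4.png

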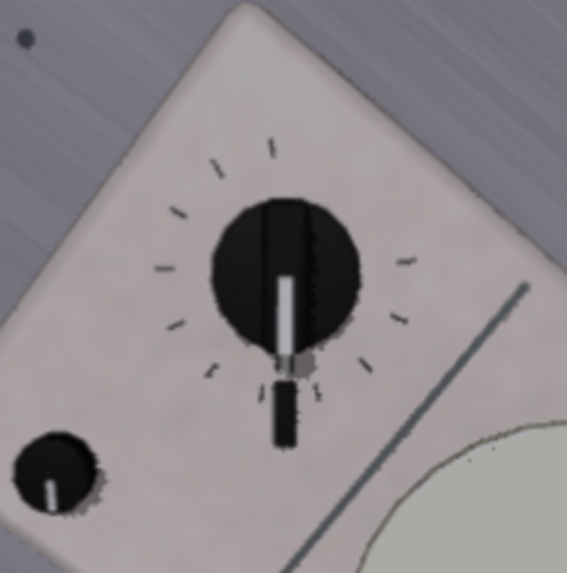

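The white pointer line at (286,315) and the tab at (285,413) are in line, 36.4° against 36.7°. The stirrer knob is unchanged at (55,473). Last, I'll check that the pot is still in place.

```bash
python3 - <<'E'
from h import *
grab('top'); im,W=world('top'); Z=W[...,2]; u,v=np.meshgrid(np.arange(640),np.arange(400))
b=(u>410)&(u<500)&(v>170)&(v<260)
for n,lo,hi in(('bar',.155,.18),('lid',.095,.115)):
    P=W[b&(Z>lo)&(Z<hi)]; print(n,len(P),np.median(P,0),cv2.minEnclosingCircle(P[:,:2].astype(np.float32)))
cv2.imwrite('pics/top2.png',im[120:270,150:500,::-1].repeat(2,0).repeat(2,1))
E
```

```text
bar 172 [ 0.54146421 -0.35093077  0.16490844] ((0.5451944470405579, -0.35145094990730286), 0.04264659807085991)
lid 761 [ 0.53858099 -0.34973636  0.10308719] ((0.54180908203125, -0.3521231710910797), 0.04813189059495926)
```

View pics/top2.png

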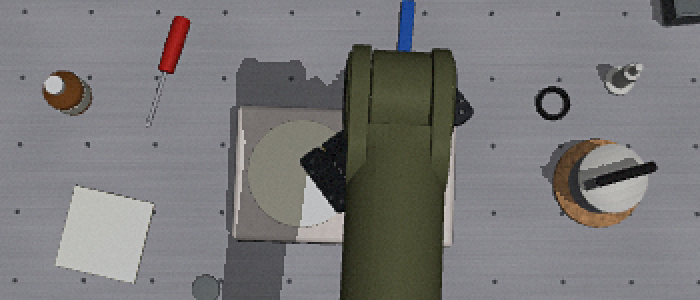

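The pot stands upright at (0.543, −0.352), centred on the cork. Its bar top is at z 0.165, as expected. The other things on the bench are where they were.

```bash
python3 -c "
from bench import ctrl
print(ctrl.close_job())"
```

```text
the job is handed in; nothing more can be done
None
```

The pot is standing upright, centred on the cork rest, the heat knob's pointer lines up with the tab to within about half a degree, and the job is handed in.

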